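# Let a length stop out to its third hole

### The job

Let the length stop on the bench out by two holes: press its spring button down, slide the inner tube out and let the button pop up fully through the third of the four holes, counted from the one it is in now at the tube's closed end. Then give the outside of the end plate a light push back towards the tube to make sure that it holds. Never force the button hard against the tube, and leave the other things on the bench where they are.

Things in the scene. Friction and masses are not known exactly. Their poses are not given: they have to be found in the camera images.
- length_stop: The length stop, screwed to the bench: grey base plate 190 x 74 x 8 mm and on it a level square steel outer tube, 32 mm wide, from x = -95 to +80 mm of this frame, top face 52 mm above the bench. Origin: on the bench below the tube's axis; x runs along the tube towards the end plate (the way an inner tube slides out of it), z up.
- first_hole (a point): Centre of the first hole, in the outer tube's top face, 45 mm on the -x side of length_stop's origin. Four round 16 mm holes, joined by a slot 8.6 mm wide, lie along the top wall (3 mm thick). From the first they follow towards +x roughly every 30 mm, but were drilled by hand: each lies up to 3 mm off that.
- stop_tube (a joint): How far the inner tube is let out, in m: about 0 at the start (button in the first hole), growing along +x of length_stop, roughly 0.06 in the third hole and 0.09 in the fourth (each within 0.003); ends at 0.10. Locked in a hole it has 2 mm of play. Sliding takes about 4 N, and about 1.5 N more while the button rubs under the wall.
- button (a joint): How far the spring button is pressed down, in m: 0 fully up (popped through a hole), 0.0083 when its head meets the outer tube. It takes 4 N to start and 10 N at the bottom. From about 0.005 on its shoulder is clear below the wall and the tube can slide; let go between holes it stays about 0.004 down under the wall, and pops up by itself at the next hole it is slid to.
- button_head: The spring button, moving with the inner tube: a dark upright round grip 18 mm in diameter, 21 mm tall, on an 8 mm stem, with a 14 mm shoulder below that fills a hole. Fully up, the grip's underside stands 8.5 mm and its top 29.5 mm above the outer tube's top face. Origin: on its axis, level with that face when fully up; z up.
- button_top (a point): Centre of the top of the button's grip (81.5 mm above the bench when fully up).
- end_plate: Aluminium end plate fixed to the inner tube's outer end, 64 mm wide, 80 mm tall, 8 mm thick, upright across the tube; its centre (the origin) lies 46 mm above the bench, 150 mm from the button along +x of length_stop. x is its outward normal. The inner tube (24 mm square) goes with it.
- plate_push (a point): Point on the outer face of the end plate, 66 mm above the bench (the plate's top edge is 20 mm higher), where it is pushed: towards -x of length_stop.
- offcut_2: Bystander: beech offcut, 60 x 85 x 24 mm, beside the stop.
- sanding_block: Bystander: cork sanding block, 64 x 112 x 36 mm.
- scriber: Bystander: thin steel scriber, 150 mm long.
- bolt_m12: Bystander: steel bolt, 68 mm long.
- nut_m12: Bystander: steel nut, 22 mm across.
- screen_end (a point): Obstacle: top of the near end of a fixed upright mesh screen, 255 mm above the bench. From this point the screen runs 0.3 m straight away from the robot (world +x), then crosses others. It stands between the robot's starting place and the length stop: go round or over it. A big blue bench vice, 0.14 m tall, stands at the bench's near edge.

How it is judged:
On the way, in this order (a step that is already met when the one before it is completed fails the run):
1. the button is pressed down and the tube slid out of its first hole (value of joint button above 0.003 m and value of joint stop_tube above 0.008 m), for 0.05 s.
2. the button has popped up fully through the third hole (value of joint button below 0.0012 m and value of joint stop_tube between 0.0605 and 0.0655 m), for 0.1 s.
3. the end plate is pushed back with at least 2 N while the button holds it in the third hole (contact force between anything else and end_plate_c0 above 2 N and value of joint button below 0.0012 m and value of joint stop_tube between 0.0605 and 0.0632 m), for 0.05 s.
At the end, for the whole second after the job is handed in: The button stands fully up (within 1.2 mm) in the third hole, the inner tube locked there and at rest, after its end plate was pushed back with at least 2 N (all of step 2 and velocity of joint stop_tube below 0.005 m/s); the robot touches nothing.
It fails at once if the button is forced against the outer tube: over 25 N while it is pressed in (bottomed hard or dragged on an edge), or over 60 N at any time ((contact force between button_head and length_stop above 25 N and value of joint button above 0.002 m) or contact force between button_head and length_stop above 60 N).
It fails at once if the end plate is pushed with more than 25 N (contact force between anything else and end_plate_c0 above 25 N).
It fails at once if a bystander is moved by more than 15 mm (distance of any of offcut_2, sanding_block, scriber, bolt_m12, nut_m12 from where it was at the start of the episode above 0.015 m).
It also fails if it takes over 51 s, if anything falls off the work surface, if the arm or the gripper's body presses on something with over 40 N, if the wrist force passes 120 N, or if a joint passes its speed limit or range.

### The arm

A 6-joint arm with a two-finger parallel gripper is mounted at the origin on a cart in front of the work surface, level with it; the furniture and walls round the work are solid. World frame = base frame: x ahead of the robot, y to its left, z up, the work surface at z = 0. Lengths are in m, angles in rad, forces in N, time in s.
With the tool pointing down it reaches from about 0.225 to 0.725 m from the base axis. Payload 3.1 kg.
Tool frame: the origin (TCP) lies at the very end of the fingers, on their centre line; the grasp point (between the pads) lies 19 mm behind it; z points along the fingers, y is the line along which they close (so a half turn about z gives the same grasp; the last joint's range is limited). The gripper opens to 85 mm and grips with 20 to 120 N. Pads are 22 mm wide; open, the fingers measure 114 mm over their backs; the gripper's body (76 mm by 85 mm) begins 54 mm behind the grasp point. The pads swing forward as they close: fully open they stand 13 mm farther back than shut.
Start: joints at [1.065, 0.048, 0.099, 1.622, 0, 1.443], TCP at [0.194, 0.488, 0.207] pointing down, gripper open.
Joint ranges: [-2.91, 2.91], [-0.99, 1.94], [-1.21, 1.42], [-2.12, 2.29], [-1.49, 1.47], [-3.14, 3.14]. Speed limits (rad/s): [2.79, 2.79, 3.14, 3.14, 3.14, 3.14].

### API

Orientations are given as [roll, pitch, yaw] about the fixed x, y, z axes, in that order (R = Rz(yaw) Ry(pitch) Rx(roll)).
In Python, from plant import telemetry, eyes, order gives the robot as it stands.
- The arm moves only by the tool play_rows, never from a script. Its argument "series" is a list of rows, each a list of 7 numbers: the turn, a rotation vector about the tool's x, y, z in rad, then the shift along the tool's x, y, z in mm, then the finger opening in mm, from 0 to 85.4. A call has 1 to 8 rows; each row shifts and turns the commanded pose from where the row before left it, along the tool's axes as they then stand; what a row does not reach is not made up. A row lasts 1/8 s, in which the tool goes at most 62.5 mm and 10.7 degrees, less where a joint would pass 70% of its speed; a pose out of reach is approached as far as the arm can. A call is refused whole if a number of a shift passes 62.5 or a number of a turn 0.188, either way. A call with a gripper value outside its range is refused whole. The fingers move at their own pace and stop on an object; "force" is the grip in N (left out, the last holds). Time passes only in rows, so rows that do not move let the fingers close. It gives the time, the measured TCP pose, the force, the opening and the grip force at its end, in the units of the state.
- telemetry.read_state(): the state, without advancing time (a new reading comes with each control period).
- eyes.get_image(name): name is "scene" or "top" or "wrist"; returns a dict with "pixels" (384x512x3 uint8, blue, green, red), "depth" (384x512 float32, m along the optical axis (not along the pixel's ray), 0 where there is no reading), "camera_matrix" (3x3 intrinsics, pixels), "k1" (the pictures are not rectified: a ray, as slopes to the right and down, at radius r is drawn at 1 + k1 r^2 times it, then the intrinsics apply), "xyz" and "attitude" of the camera in the world; the wrist camera has in their place "mount" (4x4, takes a point from camera to tool coordinates, whose origin is the TCP and whose axes are the flange's). Camera axes: x right, y down, z forward; pixel columns grow to the right and rows downward; lengths in m; the calibration is good to about 2 mm. A picture is of the moment at which its call begins: read the wrist's pose just before it.
- order.hand_in(): hands the job in; it is judged then, once.
The state is a dict: "time": time; "qpos": joint angles; "qvel": joint speeds; "tau": joint torques, N m; "position": TCP position; "tool_rot": TCP orientation; "ft_force": force on the tool from outside, world axes, zero at the start; "wrist_torque": the same for the moment, N m; "opening": finger opening in m; "grasp_force": force on a finger pad.
Only numpy, scipy, OpenCV 4.12 (cv2) and the standard library are available. Lean on these libraries where they do the work, as an engineer would, in place of code of your own. Each camera call takes 0.05 s, during which the arm holds its last target. There are 200 camera calls.

## Working session

There is one attempt and no reset: what is moved stays moved. The work goes in short steps, Python scripts to look and compute and a tool call to move; the robot and the scene stay as the last step left them, time stands still between calls to the robot, and variables do not carry over. Pictures are saved under pics/ and viewed, at most 10 in all, crops included, and the job is handed in when it is done.

Besides the shell and the picture viewer there is one more tool, called after "Emit:" as name([rows], argument=value, ...), one row to a line, values as JSON. play_rows: Moves the arm, as the interface text tells. Its arguments: {"type":"object","properties":{"series":{"type":"array","items":{"type":"array","items":{"type":"number"}}},"force":{"type":"number"}},"required":["series"]}

```bash
ls; mkdir -p pics
cat > h.py <<'E'
import numpy as np, cv2, json
from scipy.spatial.transform import Rotation as R
from plant import telemetry, eyes, order
def cam(name):
    s=telemetry.read_state(); im=eyes.get_image(name)
    if name=="wrist":
        T=np.eye(4); T[:3,:3]=rot(s["tool_rot"]); T[:3,3]=s["position"]; M=T@np.array(im["mount"])
    else:
        M=np.eye(4); M[:3,:3]=rot(im["attitude"]); M[:3,3]=im["xyz"]
    im["M"]=M; return im
def rot(a):
    a=np.array(a,float)
    if a.shape==(3,3): return a
    return R.from_euler("xyz",a).as_matrix() if a.size==3 else R.from_quat(a).as_matrix()
def ray(im,uv):
    K=np.array(im["camera_matrix"]); uv=np.atleast_2d(np.array(uv,float))
    d=np.c_[(uv[:,0]-K[0,2])/K[0,0],(uv[:,1]-K[1,2])/K[1,1]]; s=d.copy()
    for _ in range(20): s=d/(1+im["k1"]*(s**2).sum(1,keepdims=True))
    return np.c_[s,np.ones(len(s))]
def onz(im,uv,z):
    r=ray(im,uv)@im["M"][:3,:3].T; o=im["M"][:3,3]
    return o+r*((z-o[2])/r[:,2:3])
def dep(im,uv):
    uv=np.atleast_2d(uv); z=im["depth"][uv[:,1].astype(int),uv[:,0].astype(int)]
    return (ray(im,uv)*z[:,None])@im["M"][:3,:3].T+im["M"][:3,3]
def cloud(im):
    v,u=np.mgrid[:384,:512]; return dep(im,np.c_[u.ravel(),v.ravel()]).reshape(384,512,3)
E
python3 - <<'E'
from h import *
print(telemetry.read_state())
for n in ["scene","top"]:
    im=cam(n); cv2.imwrite(f"pics/{n}0.png",im["pixels"]); print(n,im["camera_matrix"],im["k1"],im["xyz"],im["attitude"])
E
```

```text
pics
{'time': 0.0, 'qpos': array([ 1.06524750e+00,  4.87694184e-02,  9.75724675e-02,  1.62199922e+00,
       -1.73182866e-06,  1.44304487e+00]), 'qvel': array([ 0.00126492,  0.00204302,  0.00045242, -0.00111928, -0.00047216,
        0.00059137]), 'tau': array([ 5.08449248e-04, -3.38778663e+01,  3.20016325e+01,  2.02347944e-02,
       -1.78098471e-04, -3.05162168e-06]), 'position': array([0.19331753, 0.48738515, 0.20619481]), 'tool_rot': array([-3.13921215e+00, -3.04032099e-04,  2.76379492e+00]), 'ft_force': array([ 0.56153752, -0.64799039, -0.52709454]), 'wrist_torque': array([0.01034613, 0.01523256, 0.01316508]), 'grasp_force': 0.0, 'opening': 0.08525171051901795}
scene [[373.44985073   0.         257.04187921]
 [  0.         373.44985073 188.47097541]
 [  0.           0.           1.        ]] 0.009245430050383186 [ 0.12203044 -0.50997799  0.63289906] [-2.14000515 -0.01409226 -0.66516915]
top [[356.27409038   0.         258.64134173]
 [  0.         356.27409038 194.81189004]
 [  0.           0.           1.        ]] -0.0981223388049788 [0.38146719 0.0511718  1.06259005] [-2.94066216  0.00425791 -1.55091289]
```

View pics/scene0.png

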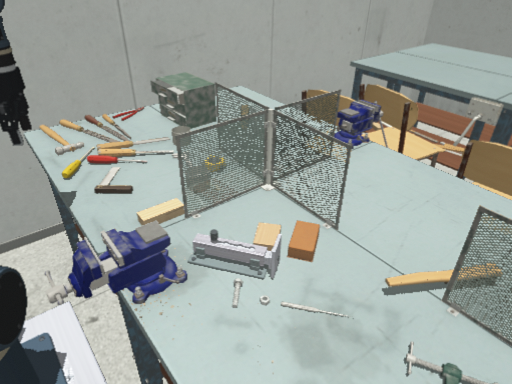

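View pics/top0.png

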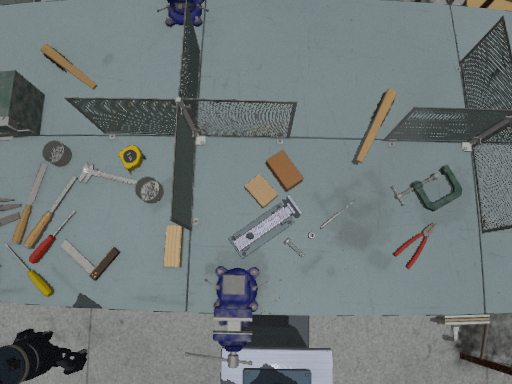

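The scene view shows the length stop at about (235,252), with the dark button at (214,236) at its vice end. In the top view it runs from (235,243) to (297,208), and the screen lies to the left of it, from (181,225) up to (190,30). Next I measure its pose from depth.

Run:
```python
from h import *
for n,box in [("top",(215,180,320,270)),("scene",(180,215,300,285))]:
    im=cam(n); P=cloud(im); u0,v0,u1,v1=box; Q=P[v0:v1,u0:u1].reshape(-1,3); px=im["pixels"][v0:v1,u0:u1].reshape(-1,3).astype(int)
    for lo,hi in [(0.004,0.012),(0.046,0.058),(0.066,0.078),(0.079,0.095)]:
        m=(Q[:,2]>lo)&(Q[:,2]<hi); q=Q[m]
        if m.sum()<5: continue
        r=cv2.minAreaRect(q[:,:2].astype(np.float32)*1000); print(n,lo,m.sum(),q.mean(0).round(4),r)
    # dark button
    m=(px.max(1)<70)&(Q[:,2]>0.06); print("dark",m.sum(),Q[m].mean(0) if m.any() else None)
    big=cv2.resize(im["pixels"][v0:v1,u0:u1],None,fx=6,fy=6,interpolation=cv2.INTER_CUBIC)
    cv2.imwrite(f"pics/{n}crop.png",big)
    if n=="top":
        M=P[:,:,2]; w=(M>0.18)&(M<0.3); vv,uu=np.nonzero(w); s=(uu>160)&(uu<210)&(vv>100)
        q=P[w&(np.arange(512)[None]>160)&(np.arange(512)[None]<210)]; print("screen",q.min(0),q.max(0)); k=q[:,0].argsort()[:20]; print(q[k].mean(0))
```

```text
top 0.004 1014 [0.4881 0.046  0.0079] ((509.7427978515625, 31.826576232910156), (267.7960205078125, 312.4095764160156), 1.052388310432434)
top 0.046 690 [0.497  0.0417 0.052 ] ((495.1019592285156, 40.65144348144531), (61.582427978515625, 197.3196258544922), 36.897891998291016)
top 0.066 18 [ 0.5437 -0.025   0.0724] ((507.3949279785156, 19.59674072265625), (59.938751220703125, 149.888916015625), 38.2242546081543)
top 0.079 105 [ 0.53   -0.004   0.0845] ((503.8411865234375, 12.018783569335938), (63.496219635009766, 163.5750274658203), 45.55665969848633)
dark 2 [0.46028646 0.08086352 0.07385163]
screen [0.48228393 0.18568305 0.18008124] [1.08532072 0.32607302 0.25840251]
[0.48425055 0.25851675 0.22451903]
scene 0.004 947 [0.478  0.0362 0.0074] ((536.9102783203125, 77.15473937988281), (273.4595031738281, 281.82293701171875), 58.36365509033203)
scene 0.046 751 [0.4923 0.0396 0.0507] ((491.0997619628906, 32.449424743652344), (54.47991943359375, 205.3232879638672), 37.886810302734375)
scene 0.066 66 [0.5093 0.0063 0.0719] ((501.26519775390625, 6.704597473144531), (60.30109786987305, 162.9736328125), 46.450042724609375)
scene 0.079 110 [ 0.5305 -0.0129  0.0834] ((510.52410888671875, 20.63800811767578), (64.48969268798828, 161.60256958007812), 35.49203109741211)
dark 12 [0.46134846 0.07482425 0.06812891]
```

View pics/topcrop.png

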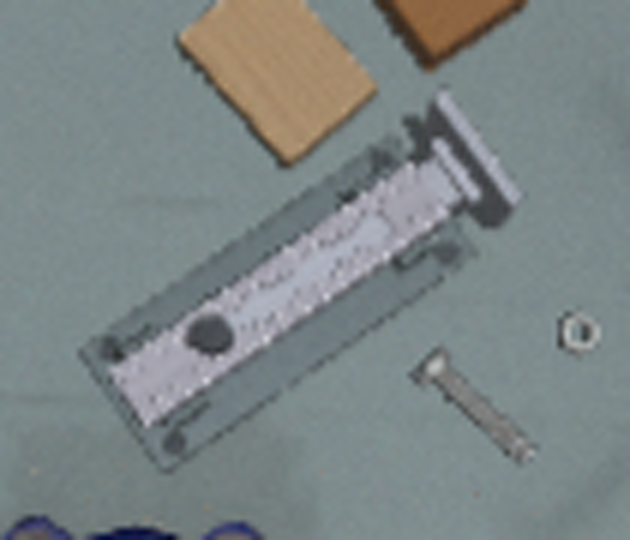

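The crop shows the button at (211,334), the end plate's upper edge from (440,95) to (515,200), and the bolt and nut at (475,405) and (578,332). The offcut is at (280,80).

Run:
```python
from h import *
im=cam("top")
c=lambda a:np.array(a,float)/6+np.array([215,180])-0.42
B=onz(im,c([(85,350),(170,470),(475,258),(400,140)]),0.008); print("base",B.round(4))
print("ctr",B.mean(0).round(4)); d=(B[2]+B[3]-B[0]-B[1]); print("yaw",np.degrees(np.arctan2(d[1],d[0])), np.linalg.norm(d)/2)
b=onz(im,c([(211,334)]),0.075)[0]; E=onz(im,c([(440,95),(515,200)]),0.086); print("button",b,"plate",E,E.mean(0))
d=E.mean(0)-b; print("yaw",np.degrees(np.arctan2(d[1],d[0])),np.linalg.norm(d[:2]))
P=cloud(im);m=(abs(P[:,:,2]-0.052)<0.004); m[:180]=0;m[270:]=0;m[:,:215]=0;m[:,320:]=0
n,l,st,_=cv2.connectedComponentsWithStats(m.astype(np.uint8)); k=1+st[1:,4].argmax(); r=cv2.minAreaRect(P[l==k][:,:2].astype(np.float32)*1000);print("tube",r,cv2.fitLine(P[l==k][:,:2].astype(np.float32),cv2.DIST_L2,0,.01,.01).ravel())
for nm,q,z in [("bolt",[(430,365),(525,455)],.01),("nut",[(578,332)],.01),("offcut",[(280,160),(375,90),(185,40)],.024)]: print(nm,onz(im,c(q),z).round(3).tolist())
g=im["pixels"]; # vice
hsv=cv2.cvtColor(g,cv2.COLOR_BGR2HSV); v=(hsv[:,:,0]>110)&(hsv[:,:,0]<130)&(hsv[:,:,1]>120); v[:250]=0; q=P[v]; q=q[q[:,2]>0]; print("vice",q.min(0),q.max(0))
```

```text
base [[ 0.4645  0.1457  0.008 ]
 [ 0.4069  0.1022  0.008 ]
 [ 0.5138 -0.0462  0.008 ]
 [ 0.5726 -0.0085  0.008 ]]
ctr [0.4894 0.0483 0.008 ]
yaw -54.6148218195286 0.18560754322017203
button [0.46779233 0.08172802 0.075     ] plate [[ 0.58009823 -0.02261922  0.086     ]
 [ 0.53126614 -0.05749712  0.086     ]] [ 0.55568218 -0.04005817  0.086     ]
yaw -54.183018091404776 0.15018822014261368
tube ((497.1256103515625, 42.300392150878906), (35.69696044921875, 196.89096069335938), 34.96164321899414) [ 0.5873489  -0.80933386  0.49448615  0.04512116]
bolt [[0.46, -0.024, 0.01], [0.417, -0.071, 0.01]]
nut [[0.478, -0.097, 0.01]]
offcut [[0.559, 0.051, 0.024], [0.595, 0.005, 0.024], [0.618, 0.1, 0.024]]
vice [0.16369803 0.0511718  0.00516751] [0.38146719 0.54583439 1.06259005]
```

```bash
cat >> h.py <<'E'
def rows(wps,op,step=60,tstep=0.18,start=None):
    """world waypoints (x,y,z,yaw or None) -> rounded rows [turn, shift mm, opening], tool pointing down"""
    s=telemetry.read_state(); p=np.array(s["position"])*1000 if start is None else np.array(start[:3])*1000; A=rot(s["tool_rot"])
    out=[]
    for w in wps:
        t=np.array(w[:3])*1000; yaw0=R.from_matrix(A).as_euler("xyz")[2]; dy=0 if w[3] is None else (w[3]-yaw0+np.pi)%(2*np.pi)-np.pi
        n=max(1,int(np.ceil(max(np.linalg.norm(t-p)/step,abs(dy)/tstep))))
        for i in range(n):
            d=np.round(A.T@((t-p)/(n-i)),1); r=round(-dy/n,3)
            out.append([0,0,r,*d.tolist(),op]); p=p+A@d; A=A@R.from_rotvec([0,0,r]).as_matrix()
    print(json.dumps(out)); print(len(out),"end",p.round(1),R.from_matrix(A).as_euler("xyz").round(4))
def st():
    s=telemetry.read_state(); print(round(s["time"],2),"pos",np.round(np.array(s["position"])*1000,1),"rot",np.round(s["tool_rot"],4),"F",np.round(s["ft_force"],2),"op",round(s["opening"]*1000,1),"gf",s["grasp_force"],"q",np.round(s["qpos"],3))
E
python3 - <<'E'
from h import *
rows([(0.29,0.34,0.25,3.2),(0.32,0.2,0.25,3.5),(0.44,0.09,0.25,3.764)],85,step=58)
print(np.array(eyes.get_image("wrist")["mount"]).round(3).tolist())
E
```

```text
[[0, 0, -0.109, -36.0, -25.4, -10.8, 85], [0, 0, -0.109, -33.1, -29.2, -10.8, 85], [0, 0, -0.109, -29.7, -32.6, -10.7, 85], [0, 0, -0.109, -25.9, -35.7, -10.8, 85], [0, 0, -0.1, -7.3, -47.2, 0.0, 85], [0, 0, -0.1, -2.5, -47.7, 0.1, 85], [0, 0, -0.1, 2.2, -47.6, 0.0, 85], [0, 0, -0.088, -24.6, -48.4, 0.0, 85], [0, 0, -0.088, -20.2, -50.3, 0.0, 85], [0, 0, -0.088, -15.8, -51.9, 0.1, 85]]
10 end [440.  90. 250.] [-3.1411e+00 -1.0000e-03 -2.5194e+00]
[[-0.0, -0.955, -0.295, 0.075], [1.0, -0.0, -0.0, 0.0], [-0.0, -0.295, 0.955, -0.166], [0.0, 0.0, 0.0, 1.0]]
```

Emit:
play_rows([
  [0,0,-0.109,-36,-25.4,-10.8,85],
  [0,0,-0.109,-33,-29.2,-10.8,85],
  [0,0,-0.109,-29.7,-32.6,-10.7,85],
  [0,0,-0.109,-25.9,-35.7,-10.8,85],
  [0,0,-0.1,-7.3,-47.2,0,85],
  [0,0,-0.1,-2.5,-47.7,0,85],
  [0,0,-0.1,2.2,-47.6,0,85],
  [0,0,-0.088,-24.6,-48.4,0,85],
])

```text
time: 1.3
position: [0.3596, 0.1623, 0.2513]
tool_rot: [3.141, 0.002, -2.692]
ft_force: [0.5, 1.3, 0.1]
opening: 0.0848
grasp_force: 0.0
```

Emit:
play_rows([
  [0,0,-0.088,-20.2,-50.3,0,85],
  [0,0,-0.088,-15.8,-51.9,0,85],
  [0,0,0,0,0,0,85],
  [0,0,0,0,0,0,85],
])

```text
time: 1.8
position: [0.4396, 0.0904, 0.2504]
tool_rot: [3.141, -0.001, -2.52]
ft_force: [0.5, -0.8, 0.5]
opening: 0.0848
grasp_force: 0.0
```

Run:
```python
from h import *
st(); im=cam("wrist"); cv2.imwrite("pics/w1.png",im["pixels"]); np.save("w1.npy",im,allow_pickle=True)
```

```text
1.8 pos [439.6  90.4 250.4] rot [ 3.1406e+00 -6.0000e-04 -2.5205e+00] F [ 0.52 -0.79  0.54] op 84.8 gf 0.0 q [ 0.053 -0.133  0.011  1.715  0.    -0.568]
```

View pics/w1.png

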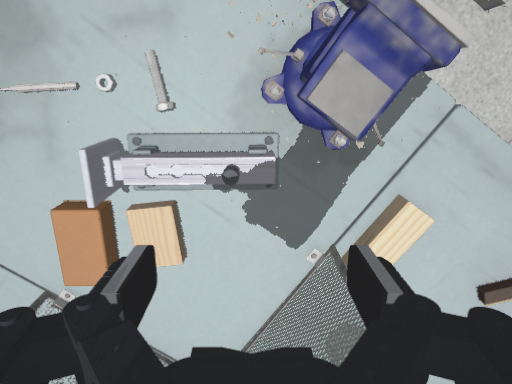

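The wrist view shows the stop level in the picture, with the tube at rows 152–186 and the button at (231,175). The holes lie to its left at about (205–145,170), and the vice is well clear at (360,80). I move closer above the holes.

Run:
```python
from h import *
rows([(0.479,0.066,0.17,3.764)],85,step=45)
```

```text
[[0, 0, -0.0, -5.9, -14.4, 26.9, 85], [0, 0, -0.0, -5.9, -14.5, 26.9, 85], [0, 0, -0.0, -5.9, -14.4, 26.8, 85]]
3 end [479.  66. 170.] [ 3.1410e+00 -2.0000e-04 -2.5192e+00]
```

Emit:
play_rows([
  [0,0,0,-5.9,-14.4,26.9,85],
  [0,0,0,-5.9,-14.5,26.9,85],
  [0,0,0,-5.9,-14.4,26.8,85],
  [0,0,0,0,0,0,85],
  [0,0,0,0,0,0,85],
])

```text
time: 2.48
position: [0.4792, 0.0664, 0.1712]
tool_rot: [-3.141, 0.001, -2.518]
ft_force: [0.1, 0.2, 0.7]
opening: 0.0848
grasp_force: 0.0
```

Run:
```python
from h import *
st(); im=cam("wrist"); np.save("w2.npy",im,allow_pickle=True)
cv2.imwrite("pics/w2.png",cv2.resize(im["pixels"][100:300,60:460],None,fx=2,fy=2,interpolation=cv2.INTER_CUBIC))
```

```text
2.48 pos [479.2  66.4 171.2] rot [-3.1413e+00  1.0000e-03 -2.5180e+00] F [0.05 0.24 0.66] op 84.8 gf 0.0 q [-1.00e-03 -6.60e-02 -8.60e-02  1.55e+00  0.00e+00 -6.25e-01]
```

View pics/w2.png

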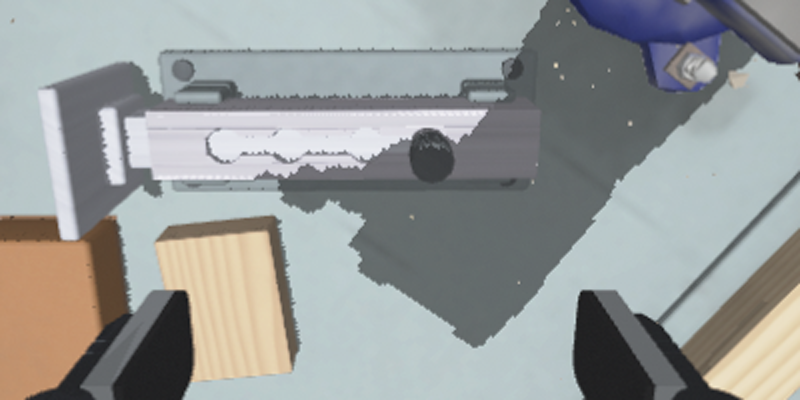

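The crop shows the grip spanning (411–453, 128–182). The slot and holes run to its left: 4th at (224,146), 3rd at (290,145), 2nd near (365,143). The end plate is at (90,150) and the offcut is clear at (230,300).

Run:
```python
from h import *
im=np.load("w2.npy",allow_pickle=True).item(); P=cloud(im); Z=P[:,:,2]
v,u=np.mgrid[:384,:512]
m=(abs(Z-0.0815)<0.006)&(u>255)&(u<295)&(v>155)&(v<200)
print("top by depth",m.sum(),P[m].mean(0),P[m].min(0),P[m].max(0), "px",u[m].mean(),v[m].mean())
(c,r)=cv2.minEnclosingCircle(P[m][:,:2].astype(np.float32)*1000); print("circ",c,r)
mt=(abs(Z-0.052)<0.003)&(u>60)&(u<335)&(v>145)&(v<195)
n,l,s,_=cv2.connectedComponentsWithStats(mt.astype(np.uint8)); k=1+s[1:,4].argmax(); q=P[l==k]; print("tube",len(q),q[:,2].mean(),cv2.minAreaRect(q[:,:2].astype(np.float32)*1000))
f=lambda a:np.array(a,float)/2+np.array([60,100])-0.25
Eg=onz(im,f([(149,112),(480,109),(154,181),(400,181)]),0.052); print("edges",Eg.round(4).tolist()); 
for i,j in((0,1),(2,3)): d=Eg[j]-Eg[i]; print(np.degrees(np.arctan2(-d[1],-d[0])))
H=onz(im,f([(224,146),(290,145),(365,143)]),0.052); print("holes",H.round(4).tolist())
g=im["pixels"].max(2); m2=(g<75)&(u>255)&(u<300)&(v>155)&(v<198)
pl=f([(45,90),(140,65),(68,238)]); 
pm=(abs(Z-0.083)<0.006)&(u<140)&(v<230); print("plate top",pm.sum(),cv2.minAreaRect(P[pm][:,:2].astype(np.float32)*1000),Z[pm].max())
```

```text
top by depth 379 [0.46675895 0.08117832 0.08061228] [0.45822145 0.07281976 0.07565281] [0.47567957 0.09012338 0.08263799] px 275.844327176781 180.22427440633246
circ (467.12518310546875, 81.60169982910156) 8.907613754272461
tube 5221 0.051450228383501405 ((489.6059875488281, 51.15060043334961), (32.59490203857422, 175.11436462402344), 35.88018035888672)
edges [[0.527, -0.027, 0.052], [0.4408, 0.0905, 0.052], [0.5536, -0.0093, 0.052], [0.4883, 0.0815, 0.052]]
-53.74459438328238
-54.280987185839514
holes [[0.521, 0.0078, 0.052], [0.5033, 0.0316, 0.052], [0.483, 0.0583, 0.052]]
plate top 1070 ((555.4776611328125, -39.621097564697266), (64.05402374267578, 9.117140769958496), 35.40068054199219) 0.08733236697228769
```

Run:
```python
from h import *
rows([(0.4673,0.0815,0.120,3.768),(0.4673,0.0815,0.0625,3.768)],85,step=20)
```

```text
[[0, 0, -0.001, 0.4, 6.5, 17.2, 85], [0, 0, -0.001, 0.4, 6.6, 17.2, 85], [0, 0, -0.001, 0.5, 6.5, 17.3, 85], [0, 0, 0.0, 0.0, 0.0, 19.2, 85], [0, 0, 0.0, 0.1, 0.1, 19.1, 85], [0, 0, 0.0, 0.0, 0.0, 19.2, 85]]
6 end [467.3  81.5  62.5] [-3.1404e+00  2.0000e-03 -2.5151e+00]
```

Emit:
play_rows([
  [0,0,-0.001,0.4,6.5,17.2,60],
  [0,0,-0.001,0.4,6.6,17.2,60],
  [0,0,-0.001,0.5,6.5,17.3,60],
  [0,0,0,0,0,19.2,60],
  [0,0,0,0,0,19.1,60],
  [0,0,0,0,0,19.2,50],
  [0,0,0,0,0,0,40],
  [0,0,0,0,0,0,32],
], force=35)

```text
time: 3.52
position: [0.4681, 0.0809, 0.0625]
tool_rot: [-3.14, 0.002, -2.516]
ft_force: [1.0, -0.5, -0.0]
opening: 0.0321
grasp_force: 0.0
```

Emit:
play_rows([
  [0,0,0,0,0,0,26],
  [0,0,0,0,0,0,24],
  [0,0,0,0,0,0,24],
])

```text
time: 3.9
position: [0.4674, 0.0806, 0.0611]
tool_rot: [-3.141, 0.001, -2.516]
ft_force: [0.6, -0.0, -0.4]
opening: 0.0241
grasp_force: 0.0
```

Run:
```python
from h import *
st(); im=cam("wrist"); np.save("w3.npy",im,allow_pickle=True)
cv2.imwrite("pics/w3.png",cv2.resize(im["pixels"][120:320,130:390],None,fx=3,fy=3,interpolation=cv2.INTER_CUBIC))
```

```text
3.9 pos [467.4  80.6  61.1] rot [-3.1413e+00  5.0000e-04 -2.5164e+00] F [ 0.58 -0.   -0.4 ] op 24.1 gf 0.0 q [ 0.029 -0.066 -0.305  1.331  0.    -0.596]
```

View pics/w3.png

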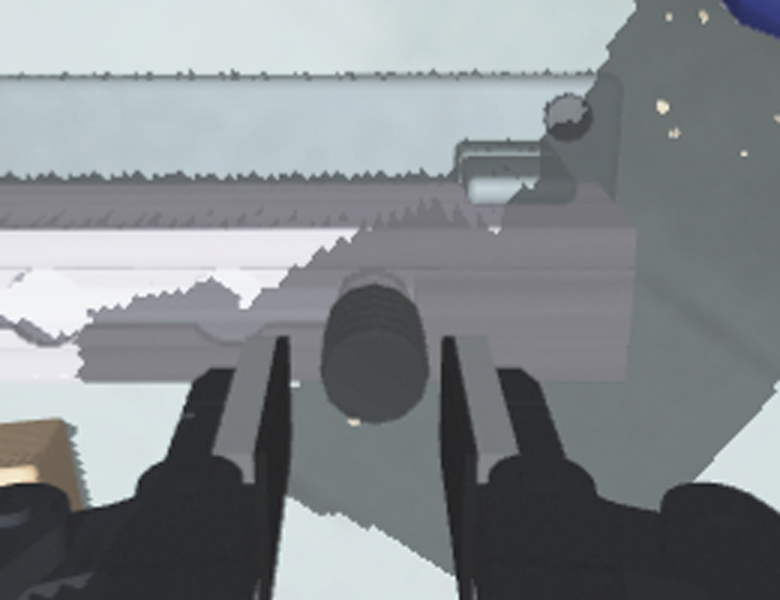

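The crop shows the grip (columns 321–428, centre 374) between the pads (289 and 443, centre 366). I shift about 1 mm towards +y of the tool, then close.

Emit:
play_rows([
  [0,0,0,0,1,0,22],
  [0,0,0,0,0,0,18],
  [0,0,0,0,0,0,15],
  [0,0,0,0,0,0,15],
  [0,0,0,0,0,0,15],
], force=35)

```text
time: 4.58
position: [0.4665, 0.0814, 0.0607]
tool_rot: [3.142, -0.0, -2.516]
ft_force: [-1.6, -0.4, -0.1]
opening: 0.0151
grasp_force: 0.0
```

Run:
```python
from h import *
st(); im=cam("wrist"); np.save("w4.npy",im,allow_pickle=True)
cv2.imwrite("pics/w4.png",cv2.resize(im["pixels"][120:320,130:390],None,fx=3,fy=3,interpolation=cv2.INTER_CUBIC))
```

```text
4.58 pos [466.5  81.4  60.7] rot [ 3.1416 -0.     -2.5164] F [-1.6  -0.35 -0.15] op 15.1 gf 0.0 q [ 0.031 -0.067 -0.307  1.331 -0.    -0.594]
```

View pics/w4.png

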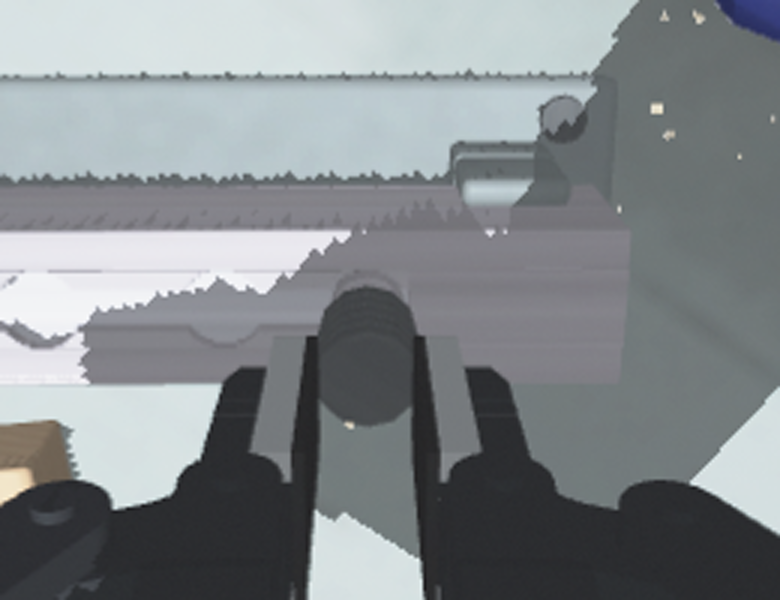

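The pads now sit at columns 318 and 414 and hide the edges of the grip, yet no grip force is felt. I check heights and offsets from depth.

Run:
```python
from h import *
for f in("w3.npy","w4.npy"):
    im=np.load(f,allow_pickle=True).item(); K=im["camera_matrix"]; P=cloud(im); M=np.array(im["mount"]); Mi=np.linalg.inv(M)
    print(f,K[0,0],K[0,2],K[1,2])
    for z in(0,-.0105,-.0205):
        c=Mi@[0,0,z,1]; print(z,"px",K[0,0]*c[0]/c[2]+K[0,2],K[1,1]*c[1]/c[2]+K[1,2],"crop",3*(K[0,0]*c[0]/c[2]+K[0,2]-130),3*(K[1,1]*c[1]/c[2]+K[1,2]-120),c[2])
    T=im["M"]@Mi
    Q=(P-T[:3,3])@T[:3,:3]*1000
    for (u,v) in [(374,375),(374,400),(374,330),(250,400),(295,400),(440,400),(450,440),(250,450),(310,380),(420,380)]:
        a,b=u//3+130,v//3+120; print((u,v),"tool",Q[b,a].round(1),"world",(P[b,a]*1000).round(1))
```

```text
w3.npy 328.50527905904204 251.36172996196353 187.2705802986412
0 px 252.33126552935758 228.24101602595124 crop 366.99379658807277 324.7230480778537 0.18051245801090474
-0.0105 px 252.3714040889584 236.61324927484387 crop 367.1142122668752 349.8397478245316 0.17047846664380478
-0.0205 px 252.4142849478303 245.55748035734567 crop 367.24285484349093 376.67244107203703 0.16092228438942385
(374, 375) tool [  0.2   0.8 -20.3] world [466.7  81.1  81.4]
(374, 400) tool [ -4.1   0.8 -20.3] world [470.3  83.6  81.5]
(374, 330) tool [  7.9   0.8 -19.5] world [460.6  76.6  80.6]
(250, 400) tool [ 10.7 -15.9 -47.7] world [468.   61.5 108.8]
(295, 400) tool [-48.9 -18.7  62.3] world [518.   94.1  -1.2]
(440, 400) tool [-48.6  18.4  61.7] world [496.  123.9  -0.6]
(450, 440) tool [  2.1  11.6 -43.2] world [458.9  88.7 104.3]
(250, 450) tool [ 11.  -14.4 -60.9] world [466.9  62.5 122. ]
(310, 380) tool [-15.4 -11.4   8.9] world [486.5  80.4  52.3]
(420, 380) tool [ -0.2   8.6 -20.6] world [462.5  87.7  81.7]
w4.npy 328.50527905904204 251.36172996196353 187.2705802986412
0 px 252.33168973086921 228.2
[... 211 characters left out ...]
 245.55648458341358 crop 367.2443115110967 376.66945375024073 0.1609225000174369
(374, 375) tool [  0.3   0.8 -20.6] world [465.8  81.8  81.2]
(374, 400) tool [ -4.2   0.8 -20.2] world [469.5  84.5  80.8]
(374, 330) tool [  7.7   0.8 -19.1] world [459.9  77.5  79.8]
(250, 400) tool [  5.9 -17.  -38.9] world [471.7  64.1  99.6]
(295, 400) tool [ 10.4  -9.9 -47.2] world [463.9  67.3 107.9]
(440, 400) tool [ 10.6   9.4 -47.6] world [452.4  82.8 108.2]
(450, 440) tool [ 10.4  10.2 -57.2] world [452.1  83.6 117.9]
(250, 450) tool [ 10.3 -14.5 -59.7] world [466.7  63.6 120.4]
(310, 380) tool [ 10.2  -8.2 -40.6] world [463.1  68.8 101.3]
(420, 380) tool [ 10.6   7.3 -41.5] world [453.7  81.1 102.2]
```

Run:
```python
from h import *
for f in("w1.npy","w3.npy","w4.npy"):
    im=np.load(f,allow_pickle=True).item(); P=cloud(im); T=im["M"]@np.linalg.inv(np.array(im["mount"]))
    Q=(P-T[:3,3])@T[:3,:3]*1000
    print(f)
    if f=="w1.npy":
        print([Q[v,130].round(0).tolist() for v in range(235,300,6)]); continue
    for u in (250,280,293,300,312,316,420,430,445,460):
        print(u,[(v,Q[v//3+120,u//3+130].round(0).tolist()) for v in (325,332,338,344,350,365,380)])
```

```text
w1.npy
[[-124.0, -170.0, 252.0], [-132.0, -170.0, 250.0], [-141.0, -171.0, 250.0], [11.0, -49.0, -47.0], [11.0, -48.0, -52.0], [11.0, -46.0, -57.0], [11.0, -44.0, -61.0], [10.0, -43.0, -64.0], [9.0, -43.0, -66.0], [7.0, -43.0, -67.0], [5.0, -43.0, -67.0]]
w3.npy
250 [(325, [-7.0, -24.0, 15.0]), (332, [-8.0, -24.0, 16.0]), (338, [11.0, -18.0, -28.0]), (344, [10.0, -18.0, -28.0]), (350, [11.0, -18.0, -32.0]), (365, [11.0, -17.0, -37.0]), (380, [10.0, -17.0, -41.0])]
280 [(325, [-5.0, -17.0, 11.0]), (332, [-5.0, -17.0, 9.0]), (338, [11.0, -14.0, -28.0]), (344, [11.0, -13.0, -30.0]), (350, [10.0, -13.0, -31.0]), (365, [10.0, -13.0, -36.0]), (380, [11.0, -12.0, -41.0])]
293 [(325, [-5.0, -15.0, 12.0]), (332, [-5.0, -15.0, 9.0]), (338, [-7.0, -15.0, 9.0]), (344, [-8.0, -15.0, 9.0]), (350, [-9.0, -15.0, 10.0]), (365, [-13.0, -15.0, 11.0]), (380, [-16.0, -15.0, 9.0])]
300 [(325, [-5.0, -13.0, 12.0]), (332, [-6.0, -13.0, 10.0]), (338, [-7.0, -13.0, 11.0]), (344, [-8.0, -13.0, 10.0]), (350, [-9.0, -13.0, 10.0]), (365, [-12.0, -13.0, 10.0]), (380, [-16.0, -13.0, 9.0])]
312 [(325, [-4.0, -11.0, 
[... 2446 characters left out ...]
27.0]), (344, [10.0, 8.0, -29.0]), (350, [10.0, 8.0, -31.0]), (365, [11.0, 8.0, -37.0]), (380, [11.0, 7.0, -41.0])]
430 [(325, [-4.0, 12.0, 10.0]), (332, [-5.0, 12.0, 9.0]), (338, [11.0, 9.0, -28.0]), (344, [10.0, 9.0, -29.0]), (350, [11.0, 9.0, -32.0]), (365, [10.0, 9.0, -36.0]), (380, [11.0, 9.0, -41.0])]
445 [(325, [-4.0, 15.0, 10.0]), (332, [-5.0, 15.0, 9.0]), (338, [11.0, 12.0, -28.0]), (344, [11.0, 12.0, -30.0]), (350, [11.0, 11.0, -32.0]), (365, [10.0, 11.0, -36.0]), (380, [10.0, 11.0, -41.0])]
460 [(325, [-4.0, 18.0, 9.0]), (332, [-6.0, 18.0, 10.0]), (338, [-6.0, 18.0, 9.0]), (344, [-8.0, 18.0, 9.0]), (350, [-10.0, 18.0, 11.0]), (365, [11.0, 13.0, -38.0]), (380, [10.0, 13.0, -40.0])]
```

The fingertips actually end about 27 mm behind the reported TCP: tool z is about -27 nearly shut, at 24 mm and at 15 mm opening. So they closed above the button, 6 mm clear, which explains the zero grip force. I open, lower 26 mm more in careful steps, and check.

Emit:
play_rows([
  [0,0,0,0,0,0,28],
  [0,0,0,0,0,0,28],
  [0,0,0,0,0,4,28],
  [0,0,0,0,0,4,28],
  [0,0,0,0,0,4,28],
  [0,0,0,0,0,4,28],
])

```text
time: 5.38
position: [0.4664, 0.0814, 0.0442]
tool_rot: [3.141, -0.0, -2.516]
ft_force: [0.1, 0.3, 0.5]
opening: 0.0283
grasp_force: 0.0
```

Emit:
play_rows([
  [0,0,0,0,0,3,28],
  [0,0,0,0,0,3,28],
  [0,0,0,0,0,2,28],
  [0,0,0,0,0,2,28],
  [0,0,0,0,0,0,28],
])

```text
time: 6.0
position: [0.4664, 0.0814, 0.0346]
tool_rot: [3.141, -0.0, -2.516]
ft_force: [0.4, -0.7, -0.2]
opening: 0.0279
grasp_force: 0.0
```

Run:
```python
from h import *
st(); im=cam("wrist"); np.save("w5.npy",im,allow_pickle=True)
cv2.imwrite("pics/w5.png",cv2.resize(im["pixels"][120:320,130:390],None,fx=3,fy=3,interpolation=cv2.INTER_CUBIC))
```

```text
6.0 pos [466.4  81.4  34.6] rot [ 3.1414e+00 -2.0000e-04 -2.5164e+00] F [ 0.43 -0.65 -0.25] op 27.9 gf 0.0 q [ 0.031 -0.051 -0.345  1.277  0.    -0.594]
```

View pics/w5.png

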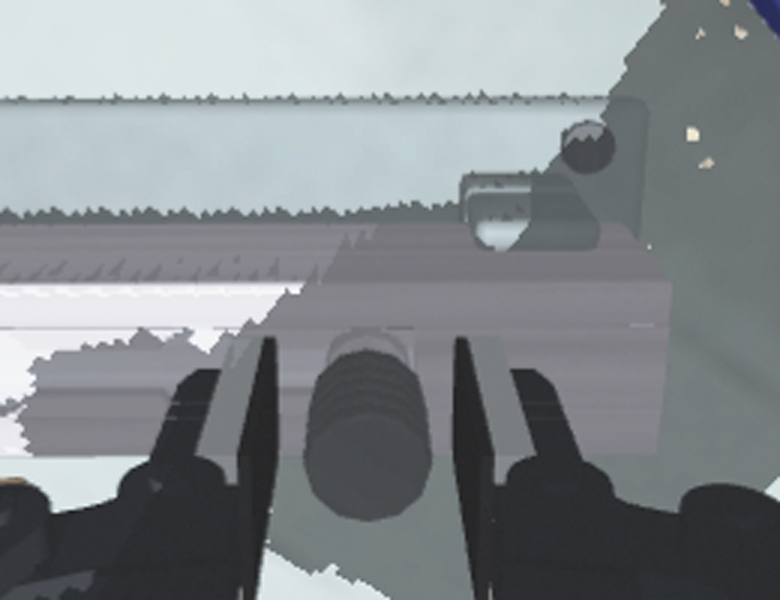

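The pads (275 and 455, tips at row 338) now straddle the grip (305–432, centre 368) down to about its underside. I close.

Emit:
play_rows([
  [0,0,0,0,0,0,22],
  [0,0,0,0,0,0,18],
  [0,0,0,0,0,0,14],
  [0,0,0,0,0,0,14],
  [0,0,0,0,0,0,14],
], force=35)

```text
time: 6.68
position: [0.4664, 0.0817, 0.0349]
tool_rot: [3.141, 0.0, -2.516]
ft_force: [-2.2, 1.2, 2.6]
opening: 0.0164
grasp_force: 34.2
```

Emit:
play_rows([
  [0,0,0,0,0,1,14],
  [0,0,0,0,0,1,14],
  [0,0,0,0,0,1,14],
  [0,0,0,0,0,1,14],
  [0,0,0,0,0,0,14],
])

```text
time: 7.3
position: [0.4665, 0.0817, 0.0334]
tool_rot: [3.141, 0.001, -2.516]
ft_force: [-7.4, 2.8, 15.8]
opening: 0.0167
grasp_force: 40.4
```

Run:
```python
from h import *
st(); im=cam("wrist"); np.save("w6.npy",im,allow_pickle=True)
for f in("w5.npy","w6.npy"):
    im=np.load(f,allow_pickle=True).item(); P=cloud(im); T=im["M"]@np.linalg.inv(np.array(im["mount"])); Q=(P-T[:3,3])@T[:3,:3]*1000
    u0,v0=368//3+130,462//3+120
    r=(slice(v0-4,v0+9),slice(u0-6,u0+7)); print(f,"grip top tool",np.median(Q[r].reshape(-1,3),0).round(2),"world z",(1000*np.median(P[r][:,:,2])).round(2))
    a=(slice(400//3+120,420//3+120),slice(560//3+130,640//3+130)); print("tube z",1000*np.median(P[a][:,:,2]))
    for u in (225,240,255,265,270,465,480,490,500):
        col=Q[:,u//3+130]; k=[v for v in range(215,300) if col[v,2]<-15 and abs(col[v,0]-10.5)<1.5]; print(u,k[:1],col[k[0]].round(1) if k else None,end=' ')
    print()
s=telemetry.read_state(); print(s["wrist_torque"])
print(Q[232:236,190:235:4].round(0).tolist()[0])
```

```text
7.3 pos [466.5  81.7  33.4] rot [ 3.1415e+00  7.0000e-04 -2.5161e+00] F [-7.43  2.85 15.82] op 16.7 gf 40.43071793080799 q [ 0.031 -0.051 -0.348  1.274  0.    -0.594]
w5.npy grip top tool [ -0.69  -0.23 -46.34] world z 80.91
tube z 51.47137055100926
225 [221] [ 11.7 -23.1 -17.4] 240 [221] [ 11.5 -20.8 -17. ] 255 [221] [ 11.5 -18.3 -16.8] 265 [221] [ 10.9 -17.  -15.5] 270 [220] [ 11.7 -15.9 -16.2] 465 [221] [ 11.4  16.  -16.7] 480 [221] [ 11.5  18.4 -16.9] 490 [221] [ 11.4  19.9 -16.6] 500 [220] [ 11.5  21.5 -15.8] 
w6.npy grip top tool [ -0.79  -0.23 -45.99] world z 79.4
tube z 51.35126573239587
225 [221] [ 11.7 -23.1 -17.4] 240 [221] [ 11.9 -20.6 -17.9] 255 [222] [ 11.6 -18.2 -18.4] 265 [222] [ 11.3 -16.8 -17.8] 270 [222] [ 11.3 -15.8 -17.7] 465 [222] [ 11.5  15.8 -18.2] 480 [221] [ 11.7  18.4 -17.4] 490 [221] [ 11.7  19.8 -17.5] 500 [221] [ 11.5  21.3 -17.1] 
[ 0.4696752   1.67037963 -0.00919724]
[[3.0, -32.0, -12.0], [4.0, -30.0, -13.0], [4.0, -28.0, -13.0], [3.0, -26.0, -12.0], [6.0, -23.0, -17.0], [6.0, -21.0, -18.0], [6.0, -19.0, -18.0], [6.0, -17.0, -17.0], [11.0, -14.0, -28.0], [11.0, -12.0, -28.0], [10.0, -10.0, -27.0], [7.0, -9.0, -19.0]]
```

Emit:
play_rows([
  [0,0,0,0.5,0.8,0,14],
  [0,0,0,0,0,0,14],
  [0,0,0,0,0,0,14],
])

```text
time: 7.72
position: [0.4665, 0.0817, 0.0334]
tool_rot: [-3.14, 0.002, -2.516]
ft_force: [-5.5, 1.7, 13.7]
opening: 0.0166
grasp_force: 39.5
```

The grip holds without slip (its top moved 1.5 mm with the tool), but 14 N is too much at that depth. A side look should show whether the fingertips are already on the tube.

Run:
```python
from h import *
im=cam("scene"); np.save("s1.npy",im,allow_pickle=True)
cv2.imwrite("pics/s1.png",cv2.resize(im["pixels"][170:285,160:310],None,fx=5,fy=5,interpolation=cv2.INTER_CUBIC))
```

```text
(no output)
```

View pics/s1.png

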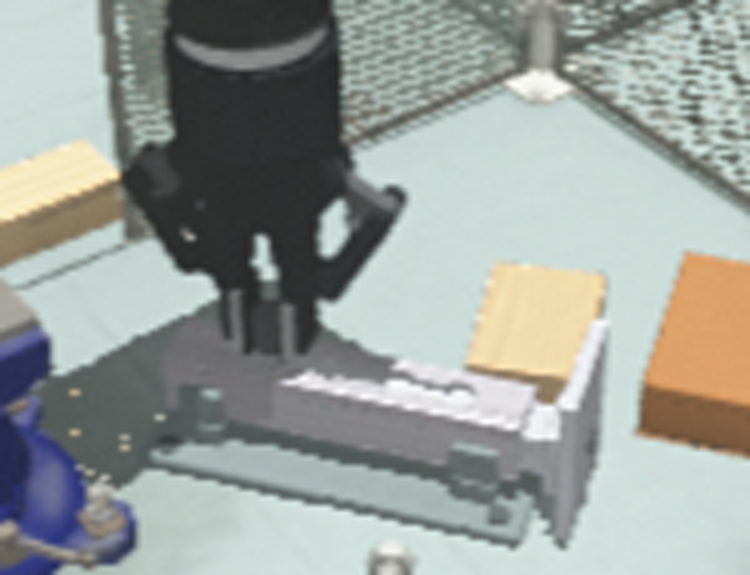

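The side view shows the pads (235,345) and (290,357) ending about level with the grip's underside, with the tube's top just below. I measure the pad ends in this view.

Run:
```python
from h import *
im=np.load("s1.npy",allow_pickle=True).item(); P=cloud(im)*1000
a=np.array([-.5864,.81,0]); b=np.array([.81,.5864,0]); o=np.array([467.3,81.5,0])
for c in (232,238,250,265,280,288,296,305,312):
    u=c//5+160
    print(c,[(r,tuple(int(x) for x in (((P[r//5+170,u]-o)@a).round(),((P[r//5+170,u]-o)@b).round(),P[r//5+170,u,2].round()))) for r in range(290,400,10)])
```

```text
232 [(290, (12, -13, 96)), (300, (14, -11, 89)), (310, (15, -8, 80)), (320, (15, -9, 74)), (330, (17, -7, 66)), (340, (22, 3, 51)), (350, (19, -4, 52)), (360, (17, -10, 51)), (370, (14, -16, 50)), (380, (14, -17, 45)), (390, (14, -18, 39))]
238 [(290, (12, -9, 93)), (300, (11, -11, 89)), (310, (12, -11, 83)), (320, (12, -12, 77)), (330, (11, -13, 72)), (340, (12, -13, 66)), (350, (13, -11, 58)), (360, (14, -11, 52)), (370, (12, -16, 51)), (380, (12, -17, 45)), (390, (12, -16, 39))]
250 [(290, (7, -3, 89)), (300, (7, -3, 84)), (310, (6, -6, 80)), (320, (8, -2, 71)), (330, (8, -5, 67)), (340, (8, -5, 61)), (350, (7, -9, 58)), (360, (7, -7, 51)), (370, (5, -15, 51)), (380, (3, -18, 48)), (390, (4, -17, 41))]
265 [(290, (48, 106, -3)), (300, (3, 4, 79)), (310, (1, -1, 78)), (320, (-2, -10, 79)), (330, (-2, -9, 72)), (340, (-1, -9, 66)), (350, (-2, -10, 62)), (360, (0, -7, 52)), (370, (-2, -13, 51)), (380, (-4, -18, 50)), (390, (-3, -17, 43))]
280 [(290, (-12, -12, 101)), (300, (-11, -10, 93)), (310, (-11, -12, 89)), (320, (-11, -12, 83)), (330, (-11, -12, 78)), (340, (-11, -12, 71)), (35
[... 417 characters left out ...]
), (310, (-16, -7, 86)), (320, (-16, -6, 79)), (330, (-16, -6, 74)), (340, (-16, -9, 70)), (350, (-16, -8, 63)), (360, (-16, -9, 58)), (370, (-15, -7, 50)), (380, (-18, -15, 51)), (390, (-18, -16, 46))]
305 [(290, (-24, -12, 104)), (300, (-23, -9, 96)), (310, (-22, -9, 89)), (320, (-21, -6, 81)), (330, (-21, -8, 77)), (340, (-21, -8, 71)), (350, (-21, -7, 64)), (360, (-15, 5, 46)), (370, (-20, -8, 52)), (380, (-22, -13, 51)), (390, (-23, -16, 48))]
312 [(290, (-25, -8, 100)), (300, (-24, -6, 93)), (310, (-24, -7, 88)), (320, (-23, -6, 81)), (330, (-23, -7, 76)), (340, (-23, -5, 69)), (350, (-17, 7, 52)), (360, (-17, 6, 46)), (370, (-23, -8, 53)), (380, (-25, -14, 52)), (390, (-26, -16, 48))]
```

Emit:
play_rows([
  [0,0,0,1,1,0,14],
  [0,0,0,0,0,0,14],
  [0,0,0,0,0,0,14],
])

```text
time: 8.15
position: [0.4666, 0.0817, 0.0335]
tool_rot: [-3.138, 0.004, -2.517]
ft_force: [-2.4, 0.4, 10.7]
opening: 0.0168
grasp_force: 38.1
```

Emit:
play_rows([
  [0,0,0,0.7,0.7,0,14],
  [0,0,0,0,0,1,14],
  [0,0,0,0,0,0,14],
  [0,0,0,0,0,0,14],
])

```text
time: 8.65
position: [0.4666, 0.0817, 0.0334]
tool_rot: [-3.137, 0.005, -2.517]
ft_force: [-2.1, -0.2, 14.0]
opening: 0.0165
grasp_force: 39.5
```

Emit:
play_rows([
  [0,0,0,-1,-1,-3,14],
  [0,0,0,0,0,0,20],
  [0,0,0,0,0,0,24],
  [0,0,0,0,0,0,24],
  [0,0,0,0,0,0,24],
])

```text
time: 9.28
position: [0.4656, 0.0814, 0.0331]
tool_rot: [-3.14, 0.001, -2.517]
ft_force: [2.4, -2.5, 4.6]
opening: 0.0241
grasp_force: 2.2
```

Emit:
play_rows([
  [0,0,0,0,0,1,24],
  [0,0,0,0,0,1,24],
  [0,0,0,0,0,0,24],
])

```text
time: 9.65
position: [0.4656, 0.0814, 0.033]
tool_rot: [-3.139, 0.001, -2.517]
ft_force: [-0.8, -3.3, 12.3]
opening: 0.0242
grasp_force: 6.6
```

Emit:
play_rows([
  [0,0,0,0,0,1,24],
  [0,0,0,0,0,1,24],
  [0,0,0,0,0,0,24],
])

```text
time: 10.02
position: [0.4657, 0.0814, 0.033]
tool_rot: [-3.139, 0.002, -2.517]
ft_force: [-5.2, -3.7, 21.6]
opening: 0.0241
grasp_force: 11.1
```

Confirmed: the fingertips rest on the tube when the reported z is 33, so their true ends lie about 19 mm behind the reported TCP. I raise to grip higher on the grip, at about z 41.5, and press from there.

Emit:
play_rows([
  [0,0,0,0,0,-4,24],
  [0,0,0,0,0,-4,24],
  [0,0,0,0,0,-4,24],
  [0,0,0,0,0,0,24],
  [0,0,0,0,0,0,24],
])

```text
time: 10.65
position: [0.4642, 0.082, 0.0402]
tool_rot: [3.141, -0.001, -2.516]
ft_force: [0.8, 0.3, -0.3]
opening: 0.0239
grasp_force: 0.0
```

Run:
```python
from h import *
st(); im=cam("wrist"); P=cloud(im); T=im["M"]@np.linalg.inv(np.array(im["mount"])); Q=(P-T[:3,3])@T[:3,:3]*1000
v,u=np.mgrid[:384,:512]; m=(abs(P[:,:,2]*1000-81)<3.5)&(abs(Q[:,:,0])<13)&(abs(Q[:,:,1])<11)
(c,r)=cv2.minEnclosingCircle(Q[m][:,:2].astype(np.float32)); print("grip in tool xy",c,r,P[m][:,2].mean(),m.sum())
```

```text
10.65 pos [464.2  82.   40.2] rot [ 3.1409e+00 -8.0000e-04 -2.5163e+00] F [ 0.75  0.25 -0.25] op 23.9 gf 0.0 q [ 0.032 -0.06  -0.342  1.29   0.    -0.593]
grip in tool xy (-2.0583555698394775, -1.5240885019302368) 9.36438274383545 0.08063583310149293 1245
```

Emit:
play_rows([
  [0,0,0,-2,-1.5,-1,24],
  [0,0,0,0,0,0,21],
  [0,0,0,0,0,0,18],
  [0,0,0,0,0,0,14],
  [0,0,0,0,0,0,14],
  [0,0,0,0,0,0,14],
], force=35)

```text
time: 11.45
position: [0.4671, 0.0822, 0.0419]
tool_rot: [3.141, 0.0, -2.516]
ft_force: [-1.8, 1.9, 2.7]
opening: 0.0162
grasp_force: 34.2
```

Emit:
play_rows([
  [0,0,0,0,0,1,14],
  [0,0,0,0,0,1,14],
  [0,0,0,0,0,1,14],
  [0,0,0,0,0,0,14],
])

```text
time: 11.95
position: [0.4672, 0.0822, 0.0391]
tool_rot: [3.141, 0.0, -2.516]
ft_force: [-2.0, 2.8, 5.0]
opening: 0.0165
grasp_force: 34.5
```

Emit:
play_rows([
  [0,0,0,0,0,1,14],
  [0,0,0,0,0,1,14],
  [0,0,0,0,0,1,14],
  [0,0,0,0,0,0.8,14],
  [0,0,0,0,0,0,14],
])

```text
time: 12.58
position: [0.4673, 0.0821, 0.0358]
tool_rot: [3.142, 0.001, -2.516]
ft_force: [-2.6, 2.8, 8.3]
opening: 0.0166
grasp_force: 34.8
```

Emit:
play_rows([
  [0,0,0,0,-1.5,0,14],
  [0,0,0,0,-2,0,14],
  [0,0,0,0,-2,0,14],
  [0,0,0,0,-2,0,14],
  [0,0,0,0,-2,0,14],
  [0,0,0,0,-2,0,14],
])

```text
time: 13.32
position: [0.4741, 0.0728, 0.0359]
tool_rot: [3.141, 0.001, -2.516]
ft_force: [-3.6, 2.7, 8.2]
opening: 0.0163
grasp_force: 34.7
```

Emit:
play_rows([
  [0,0,0,0,-4,0,14],
  [0,0,0,0,-4,0,14],
  [0,0,0,0,-4,0,14],
  [0,0,0,0,-4,0,14],
  [0,0,0,0,-4,0,14],
  [0,0,0,0,-4,0,14],
  [0,0,0,0,-4,0,14],
  [0,0,0,0,-4,0,14],
])

```text
time: 14.32
position: [0.4929, 0.0468, 0.0359]
tool_rot: [3.141, 0.001, -2.516]
ft_force: [-3.2, 2.5, 7.0]
opening: 0.0167
grasp_force: 34.7
```

Emit:
play_rows([
  [0,0,0,0,0,-2,14],
  [0,0,0,0,0,0,18],
  [0,0,0,0,0,0,22],
  [0,0,0,0,0,-2,22],
  [0,0,0,0,0,-2,22],
  [0,0,0,0,0,0,22],
])

```text
time: 15.08
position: [0.4929, 0.0465, 0.0411]
tool_rot: [-3.141, 0.0, -2.516]
ft_force: [0.4, -0.4, 0.2]
opening: 0.0221
grasp_force: 0.0
```

```bash
cat >> h.py <<'E'
def grip():
    im=cam("wrist"); P=cloud(im); T=im["M"]@np.linalg.inv(np.array(im["mount"])); Q=(P-T[:3,3])@T[:3,:3]*1000
    m=(P[:,:,2]>.0695)&(P[:,:,2]<.0845)&(abs(Q[:,:,0])<13)&(abs(Q[:,:,1])<13)
    zt=np.percentile(P[m][:,2],80); m&=abs(P[:,:,2]-zt)<.003
    (c,r)=cv2.minEnclosingCircle(P[m][:,:2].astype(np.float32)*1000); (d,_)=cv2.minEnclosingCircle(Q[m][:,:2].astype(np.float32))
    a=np.array([.5864,-.81]); t=im["M"]@np.linalg.inv(np.array(im["mount"]))
    print("grip world",np.round(c,1),"r",round(r,1),"along",round(float((np.array(c)-[467.3,81.5])@a),1),"tool xy",np.round(d,1),"top z",round(1000*float(np.median(P[m][:,2])),2))
E
python3 - <<'E'
from h import *
st(); grip()
E
```

```text
15.07 pos [492.9  46.5  41.1] rot [-3.1411e+00  2.0000e-04 -2.5164e+00] F [ 0.44 -0.4   0.25] op 22.1 gf 0.0 q [-0.041  0.    -0.282  1.289 -0.    -0.666]
grip world [492.4  46. ] r 16.4 along 43.5 tool xy [ 0.7 -0.1] top z 76.9
```

Emit:
play_rows([
  [0,0,0,0,-2,0,22],
  [0,0,0,0,-2,0,22],
  [0,0,0,0,-2,0,22],
  [0,0,0,0,-2,0,22],
  [0,0,0,0,-2,0,22],
  [0,0,0,0,-2,0,22],
  [0,0,0,0,-2,0,22],
  [0,0,0,0,0,0,22],
])

```text
time: 16.12
position: [0.4996, 0.037, 0.0408]
tool_rot: [3.137, 0.0, -2.516]
ft_force: [-2.9, 4.6, 3.1]
opening: 0.0216
grasp_force: 2.7
```

Run:
```python
from h import *
st(); grip()
```

```text
16.12 pos [499.6  37.   40.8] rot [ 3.1370e+00  3.0000e-04 -2.5155e+00] F [-2.95  4.61  3.1 ] op 21.6 gf 2.7230695635080338 q [-0.063  0.019 -0.263  1.291  0.004 -0.689]
grip world [499.   36.4] r 16.4 along 55.1 tool xy [0.8 0.1] top z 76.94
```

Emit:
play_rows([
  [0,0,0,0,-1,0,22],
  [0,0,0,0,-1,0,22],
  [0,0,0,0,-1,0,22],
  [0,0,0,0,-1,0,22],
  [0,0,0,0,-1,0,22],
  [0,0,0,0,0,0,22],
])

```text
time: 16.92
position: [0.5025, 0.0329, 0.0408]
tool_rot: [3.137, 0.0, -2.515]
ft_force: [-2.9, 5.2, 2.9]
opening: 0.0216
grasp_force: 2.7
```

Run:
```python
from h import *
st(); grip()
```

```text
16.93 pos [502.5  32.9  40.8] rot [ 3.1371e+00  2.0000e-04 -2.5154e+00] F [-2.86  5.18  2.85] op 21.6 gf 2.7268289029598236 q [-0.07   0.026 -0.256  1.291  0.004 -0.696]
grip world [501.8  32.1] r 16.2 along 60.3 tool xy [ 1.1 -0.1] top z 76.95
```

Emit:
play_rows([
  [0,0,0,0,-1,0,22],
  [0,0,0,0,-0.7,0,22],
  [0,0,0,0,-0.7,0,22],
  [0,0,0,0,0,0,22],
])

```text
time: 17.48
position: [0.5039, 0.031, 0.0409]
tool_rot: [3.137, 0.0, -2.515]
ft_force: [-3.7, 4.6, 3.3]
opening: 0.0216
grasp_force: 2.8
```

Run:
```python
from h import *
st(); grip()
```

```text
17.48 pos [503.9  31.   40.9] rot [ 3.1370e+00  3.0000e-04 -2.5154e+00] F [-3.67  4.61  3.27] op 21.6 gf 2.773696258664131 q [-0.074  0.029 -0.253  1.292  0.004 -0.7  ]
grip world [503.5  30.5] r 16.5 along 62.6 tool xy [ 0.6 -0.1] top z 77.0
```

Emit:
play_rows([
  [0,0,0,0,-0.7,0,22],
  [0,0,0,0,-0.7,0,22],
  [0,0,0,0,0,0,22],
])

```text
time: 17.9
position: [0.5056, 0.0288, 0.0409]
tool_rot: [3.14, 0.0, -2.516]
ft_force: [-1.3, 2.5, 1.8]
opening: 0.022
grasp_force: 2.0
```

Run:
```python
from h import *
st(); grip()
```

```text
17.9 pos [505.6  28.8  40.9] rot [ 3.1400e+00  1.0000e-04 -2.5159e+00] F [-1.26  2.53  1.83] op 22.0 gf 2.01444648206234 q [-7.60e-02  3.10e-02 -2.51e-01  1.29e+00  1.00e-03 -7.02e-01]
grip world [504.9  28.1] r 16.2 along 65.3 tool xy [ 1.  -0.1] top z 80.81
```

Popped up (top back at 80.8, the fully-up reading). I centre the open fingers and lift off.

Emit:
play_rows([
  [0,0,0,0,1.5,0,24],
  [0,0,0,0,0,0,28],
  [0,0,0,0,0,0,32],
  [0,0,0,0,0,-10,32],
  [0,0,0,0,0,-20,32],
  [0,0,0,0,0,-30,32],
  [0,0,0,0,0,-40,32],
  [0,0,0,0,0,0,32],
])

```text
time: 18.95
position: [0.5084, 0.029, 0.1461]
tool_rot: [-3.135, 0.007, -2.516]
ft_force: [0.6, 0.2, -0.4]
opening: 0.0323
grasp_force: 0.0
```

Run:
```python
from h import *
st(); im=cam("wrist"); np.save("w7.npy",im,allow_pickle=True); P=cloud(im); Z=P[:,:,2]; v,u=np.mgrid[:384,:512]
s=telemetry.read_state(); p=np.array(s["position"])
near=np.hypot(P[:,:,0]-.504,P[:,:,1]-.031)<.016
m=near&(abs(Z-.081)<.006); c,r=cv2.minEnclosingCircle(P[m][:,:2].astype(np.float32)*1000); a=np.array([.5864,-.81]); print("grip",c,r,"along",(np.array(c)-[467.3,81.5])@a,"topz",np.median(Z[m]))
for nm in("wrist","top"):
    if nm=="top": im=cam("top"); P=cloud(im); Z=P[:,:,2]
    m=(abs(Z-.083)<.007)&(np.hypot(P[:,:,0]-.591,P[:,:,1]+.089)<.045); print(nm,"plate",m.sum(),cv2.minAreaRect(P[m][:,:2].astype(np.float32)*1000) if m.any() else None)
```

```text
18.95 pos [508.4  29.  146.1] rot [-3.1354  0.007  -2.5165] F [ 0.6   0.23 -0.39] op 32.3 gf 0.0 q [-0.075 -0.009 -0.081  1.49  -0.    -0.7  ]
grip (504.55035400390625, 30.080434799194336) 9.054852485656738 along 63.49345540054321 topz 0.08079820947621477
wrist plate 1463 ((592.4182739257812, -91.31794738769531), (63.373233795166016, 9.488948822021484), 35.457298278808594)
top plate 38 ((582.0439453125, -100.41986083984375), (33.02323913574219, 8.578263282775879), 32.783164978027344)
```

Run:
```python
from h import *
rows([(0.508,0.029,0.165,None),(0.616,-0.124,0.165,None),(0.616,-0.124,0.0395,None)],2,step=40)
```

```text
[[0, 0, 0.0, -1.7, -1.4, -23.0, 2], [0, 0, 0.0, 0.4, -37.5, 0.1, 2], [0, 0, 0.0, 0.4, -37.5, 0.1, 2], [0, 0, 0.0, 0.4, -37.4, 0.0, 2], [0, 0, 0.0, 0.4, -37.5, 0.1, 2], [0, 0, 0.0, 0.4, -37.4, 0.0, 2], [0, 0, 0.0, 0.0, 0.0, 31.4, 2], [0, 0, 0.0, 0.1, 0.1, 31.4, 2], [0, 0, 0.0, 0.0, 0.0, 31.4, 2], [0, 0, 0.0, 0.1, 0.1, 31.3, 2]]
10 end [ 616.  -124.    39.5] [-3.1400e+00  1.6000e-03 -2.5165e+00]
```

Emit:
play_rows([
  [0,0,0,0,0,-20,10],
  [0,0,0,0.4,-37.5,0,2],
  [0,0,0,0.4,-37.5,0,2],
  [0,0,0,0.4,-37.5,0,2],
  [0,0,0,0.4,-37.5,0,2],
  [0,0,0,0.4,-37.5,0,2],
  [0,0,0,0,0,0,2],
  [0,0,0,0,0,0,2],
])

```text
time: 20.05
position: [0.6122, -0.1233, 0.1595]
tool_rot: [3.139, -0.002, -2.517]
ft_force: [-0.0, -0.3, -0.1]
opening: 0.0019
grasp_force: 0.0
```

Run:
```python
from h import *
st(); rows([(0.616,-0.124,0.0395,None)],2,step=25)
im=cam("wrist"); P=cloud(im); Z=P[:,:,2]; T=im["M"]@np.linalg.inv(np.array(im["mount"])); Q=(P-T[:3,3])@T[:3,:3]*1000
m=(abs(Z-.083)<.007)&(np.hypot(P[:,:,0]-.591,P[:,:,1]+.089)<.045); print("plate",m.sum(),cv2.minAreaRect(P[m][:,:2].astype(np.float32)*1000) if m.any() else None)
for z in(-35,-45,-55,-65,-75): f=(abs(Q[:,:,2]-z)<4)&(abs(Q[:,:,0])<14)&(abs(Q[:,:,1])<60); print(z,Q[f][:,1].min() if f.any() else 0,Q[f][:,1].max() if f.any() else 0)
```

```text
20.05 pos [ 612.2 -123.3  159.5] rot [ 3.1387e+00 -1.6000e-03 -2.5165e+00] F [-0.01 -0.3  -0.1 ] op 1.9 gf 0.0 q [-0.306  0.309  0.301  1.566  0.    -0.931]
[[0, 0, 0.0, -0.6, -0.6, 24.0, 2], [0, 0, 0.0, -0.6, -0.6, 24.0, 2], [0, 0, 0.0, -0.6, -0.7, 24.0, 2], [0, 0, 0.0, -0.5, -0.6, 24.0, 2], [0, 0, 0.0, -0.6, -0.7, 23.9, 2]]
5 end [ 616.  -124.    39.5] [ 3.1387e+00 -1.6000e-03 -2.5165e+00]
plate 909 ((592.6598510742188, -91.46736907958984), (63.03261184692383, 8.477968215942383), 36.078304290771484)
-35 -14.995582530494152 14.156423516753726
-45 -15.007110079430664 14.134766871384723
-55 -15.033148035777714 13.996994839521065
-65 -30.237838321534607 30.52888360793393
-75 -39.21496671755328 38.089328825733766
```

Emit:
play_rows([
  [0,0,0,-0.6,-0.6,24,2],
  [0,0,0,-0.6,-0.6,24,2],
  [0,0,0,-0.6,-0.6,24,2],
  [0,0,0,-0.6,-0.6,24,2],
  [0,0,0,-0.6,-0.6,24,2],
  [0,0,0,0,8,0,2],
  [0,0,0,0,6,0,2],
  [0,0,0,0,0,0,2],
])

```text
time: 21.1
position: [0.6099, -0.1126, 0.0429]
tool_rot: [-3.139, 0.002, -2.515]
ft_force: [0.3, 0.1, -0.7]
opening: 0.0021
grasp_force: 0.0
```

Emit:
play_rows([
  [0,0,0,0,1.5,0,2],
  [0,0,0,0,1.5,0,2],
  [0,0,0,0,1,0,2],
  [0,0,0,0,1,0,2],
  [0,0,0,0,0,0,2],
])

```text
time: 21.72
position: [0.6062, -0.1091, 0.0408]
tool_rot: [3.141, -0.0, -2.516]
ft_force: [-0.2, 0.5, 0.1]
opening: 0.0021
grasp_force: 0.0
```

Emit:
play_rows([
  [0,0,0,0,1,0,2],
  [0,0,0,0,1,0,2],
  [0,0,0,0,1,0,2],
  [0,0,0,0,1,0,2],
  [0,0,0,0,0,0,2],
])

```text
time: 22.35
position: [0.604, -0.1059, 0.041]
tool_rot: [-3.141, 0.0, -2.516]
ft_force: [0.1, -0.2, -0.2]
opening: 0.002
grasp_force: 0.1
```

Emit:
play_rows([
  [0,0,0,0,0.7,0,2],
  [0,0,0,0,0.7,0,2],
  [0,0,0,0,0,0,2],
])

```text
time: 22.72
position: [0.6038, -0.1056, 0.041]
tool_rot: [-3.14, 0.0, -2.517]
ft_force: [2.7, -3.5, -1.6]
opening: 0.0016
grasp_force: 2.0
```

Emit:
play_rows([
  [0,0,0,0,0.6,0,2],
  [0,0,0,0,0.6,0,2],
  [0,0,0,0,0.6,0,2],
  [0,0,0,0,0,0,2],
])

```text
time: 23.22
position: [0.6029, -0.1045, 0.041]
tool_rot: [-3.139, 0.0, -2.517]
ft_force: [3.9, -5.4, -3.2]
opening: 0.0024
grasp_force: 3.2
```

Emit:
play_rows([
  [0,0,0,0,0.6,0,2],
  [0,0,0,0,0.6,0,2],
  [0,0,0,0,0,0,2],
])

```text
time: 23.6
position: [0.6029, -0.1045, 0.0411]
tool_rot: [-3.137, 0.0, -2.517]
ft_force: [4.9, -7.0, -3.8]
opening: 0.002
grasp_force: 4.4
```

The plate moved back about 1.4 mm and then held at 8.5 N, so it is locked. I hold briefly, then retreat.

Emit:
play_rows([
  [0,0,0,0,0.4,0,2],
  [0,0,0,0,0,0,2],
  [0,0,0,0,-3,0,2],
  [0,0,0,0,-8,0,2],
  [0,0,0,0,-15,0,2],
  [0,0,0,0,-5,-20,2],
  [0,0,0,0,0,-40,2],
  [0,0,0,0,0,-40,2],
])

```text
time: 24.6
position: [0.619, -0.1273, 0.1413]
tool_rot: [3.14, -0.001, -2.517]
ft_force: [-0.2, -0.0, -0.2]
opening: 0.0019
grasp_force: 0.0
```

Emit:
play_rows([
  [0,0,0,0,50,0,2],
  [0,0,0,0,50,0,2],
  [0,0,0,0,30,0,2],
  [0,0,0,0,0,0,2],
  [0,0,0,0,0,0,2],
])

```text
time: 25.22
position: [0.5439, -0.0222, 0.1411]
tool_rot: [-3.141, 0.0, -2.516]
ft_force: [0.6, -0.7, 0.2]
opening: 0.0019
grasp_force: 0.0
```

Run:
```python
from h import *
st(); im=cam("wrist"); P=cloud(im); Z=P[:,:,2]
m=(np.hypot(P[:,:,0]-.504,P[:,:,1]-.031)<.016)&(abs(Z-.079)<.008); c,r=cv2.minEnclosingCircle(P[m][:,:2].astype(np.float32)*1000); print("grip",c,r,"along",(np.array(c)-[467.3,81.5])@np.array([.5864,-.81]),"topz",np.median(Z[m]))
m=(abs(Z-.083)<.007)&(np.hypot(P[:,:,0]-.591,P[:,:,1]+.089)<.045); print("plate",cv2.minAreaRect(P[m][:,:2].astype(np.float32)*1000))
cv2.imwrite("pics/final.png",im["pixels"])
```

```text
25.23 pos [543.9 -22.2 141.1] rot [-3.1410e+00  3.0000e-04 -2.5165e+00] F [ 0.64 -0.73  0.15] op 1.9 gf 0.0 q [-0.164  0.092  0.014  1.492 -0.    -0.789]
grip (503.81329345703125, 31.13829231262207) 9.085779190063477 along 62.20437850997924 topz 0.08065364190963548
plate ((591.521484375, -89.7537841796875), (63.627891540527344, 8.550490379333496), 35.62503433227539)
```

View pics/final.png

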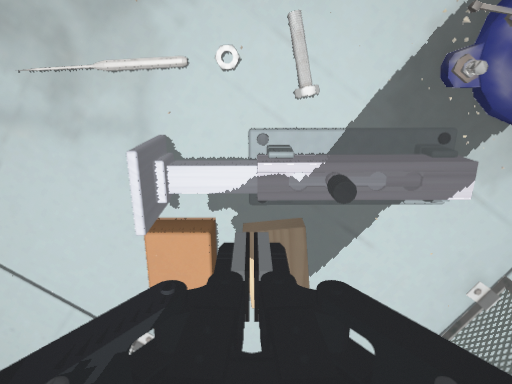

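The button stands up at (342,188), with two empty holes to its right (378 and 413) and one to its left, so it is in the third. The bystanders are in place and the robot touches nothing.

```bash
python3 -c "
from plant import order
print(order.hand_in())"
```

```text
the job is handed in; nothing more can be done
None
```

The job is handed in: the button is fully up in the third hole, about 62 mm out, and it held a push of about 8.5 N on the end plate; the fingertips end about 19 mm behind the stated TCP, so my first attempt to press the button only pushed them onto the outer tube.

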